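# Knock down the round stop on the sloping jig

### The arm

A 6-joint arm with a two-finger parallel gripper is mounted at the origin on the work surface. World frame = base frame: x ahead of the robot, y to its left, z up, the work surface at z = 0. Lengths are in m, angles in rad, forces in N, time in s.
With the tool pointing down it reaches from about 0.4 to 0.825 m from the base axis. Payload 7 kg.
Tool frame: the origin (TCP) lies at the very end of the fingers, on their centre line; the grasp point (between the pads) lies 19 mm behind it (arm.grasp_offset is the distance from the TCP to the grasp point, in m); z points along the fingers, y is the line along which they close (so a half turn about z gives the same grasp; the last joint's range is limited). The gripper opens to 88 mm and grips with 3 to 60 N. Pads are 19 mm wide; open, the fingers measure 130 mm over their backs; the gripper's body (78 mm by 193 mm) begins 47 mm behind the grasp point.
Start: joints at [1.546, 0.359, 0.012, 0, -1.224, -0.288], TCP at [0.208, 0.642, 0.227] pointing down, gripper open.
Joint ranges: [-3.07, 3.07], [-1.43, 2.12], [-1.02, 1.25], [-3.03, 1.67], [-3.05, -0], [-3.03, 3.03]. Speed limits (rad/s): [2.39, 2.39, 3.01, 3.14, 3.14, 3.14].

### API

Orientations are given as [roll, pitch, yaw] about the fixed x, y, z axes, in that order (R = Rz(yaw) Ry(pitch) Rx(roll)).
In Python, from station import get_state, cams, arm, nets gives the robot as it stands.
- The arm moves only by the shell command python3 -m creep 'ROWS' [FORCE]. ROWS is a JSON object of lists of equal length, an entry for each row: "translation": the shift along the world's x, y, z in mm, a list of three; "spin": the turn about the world's z in rad; "gripper": the opening, from 0 (shut) to 1 (fully open). In form: {"translation": [[dx, dy, dz], ...], "spin": [spin, ...], "gripper": [gripper, ...]}. A call has 1 to 8 rows; each row shifts and turns the commanded pose from where the row before left it; what a row does not reach is not made up. A row lasts 1/10 s, in which the tool goes at most 50 mm and 8.59 degrees, less where a joint would pass 70% of its speed; a pose out of reach is approached as far as the arm can. A call is refused whole if a number of a shift passes 50 or a number of a turn 0.15, either way. A call with a gripper value outside its range is refused whole. The fingers move at their own pace and stop on an object; FORCE is the grip in N (left out, the last holds). Time passes only in rows, so rows that do not move let the fingers close. It gives the time, the measured TCP pose, the force, the opening and the grip force at its end, in the units of the state.
- get_state(): the state, without advancing time (a new reading comes with each control period).
- cams.grab_frame(name): name is "scene" or "top" or "wrist"; returns a dict with "img" (400x640x3 uint8, red, green, blue), "mtx" (3x3 intrinsics, pixels), "D" ([k1, k2, p1, p2, k3] as OpenCV has them; the pictures are not rectified), "R" (3x3) and "t" (3): a world point X has camera coordinates R X + t. Camera axes: x right, y down, z forward; pixel columns grow to the right and rows downward; lengths in m; the calibration is good to about 2 mm. A picture is of the moment at which its call begins. There is no depth.
- arm.job_done(): hands the job in; it is judged then, once.
Trained networks look in the newest picture that a camera, given by its name, has taken for a name from the list of things; names that differ only in an ending like _2 or _b are one class to them, and where a whole thing is asked for, a point or a joint stands for the part that bears it (a point fixed in the world has none). Each returns a list of dicts, best first, with "confidence" (0 to 1); they miss things now and then, are a little off and sometimes report something else, mostly with a low value. They report only what shows in the picture. A call takes as long as a camera call.
- nets.search_frame(camera, label): "centre" ([x, y, z] in m, in world coordinates, good to about 4 mm: the middle of the surface that is visible of it).
- nets.pinpoint(camera, label): "centre" ([x, y, z] in m, in world coordinates, good to about 4 mm: a listed point, or the origin of a listed thing).
The state is a dict: "t": time; "q": joint angles; "qd": joint speeds; "joint_efforts": joint torques, N m; "eef_pos": TCP position; "ee_rot": TCP orientation; "force": force on the tool from outside, world axes, zero at the start; "moment": the same for the moment, N m; "width": finger opening in m; "gripper_force": force on a finger pad.
Only numpy, scipy, OpenCV 4.12 (cv2) and the standard library are available. Lean on these libraries where they do the work, as an engineer would, in place of code of your own. Each camera call takes 0.05 s, during which the arm holds its last target. There are 200 camera calls.

### The job

Pull the drawer of the little plywood tool chest out to its stop and take out the mallet. With it, knock the round stop on the sloping jig down flush with the slope: brisk, square blows along the stop's own length rather than a slow push, and nothing but the mallet touching it, while the square stop stays standing. Then put the mallet back in the drawer, leave the drawer open, and do not disturb the other things on the bench.

Things in the scene. Friction and masses are not known exactly. Their poses are not given: they have to be found in the camera images.
- chest: low plywood tool chest with one drawer, fixed, 240 deep x 280 wide x 100 high mm. Origin: on the bench, on its middle line, 80 mm in front of its closed face. x points into the chest (the drawer opens to -x), y left seen from the front, z up. Drawer front 15 mm thick; inside 195 (x) x 238 (y) mm, floor 22 mm and wall tops 78 mm above the bench
- carcass_drawer0 (a joint): how far the drawer is pulled out, m: 0 shut, 0.166 at its stop; it slides stiffly and stays where it is left
- carcass_drawer0_handle (a point): middle of the drawer's steel bar handle, a level bar 120 mm long along the chest's y and about 12 mm thick, standing 35 mm off the drawer front, 63 mm above the bench; it moves with the drawer
- drawer_floor (a point): middle of the drawer's inner floor (axes as the chest's); it moves with the drawer. Its drawer reaches 97 mm either way in x and 119 mm in y
- mallet: mallet: black rubber cylinder head 48 mm across, 58 mm face to face; flat-sided wooden handle 22 x 22 mm. Stands in the drawer on one face of its head, handle level. Origin: centre of that lower striking face. z: along the head's axis to the other face. y: along the handle, centre line at z = 29 mm, from y = 24 to 155 mm. About 0.4 kg, mostly in the head
- mallet_head (a point): centre of the mallet's head (on the handle's line, 29 mm above the lower face)
- mallet_end (a point): free end of the mallet's handle, 155 mm from the head's centre
- jig: sloping assembly jig, a plywood wedge fixed to the bench, 170 deep x 220 wide mm; the slope faces -x, 32 degrees from level: 20 mm high at the toe (x = -85 mm), 126 mm at the back (x = +85 mm); a ledge along the toe is 32 mm high. Origin: middle of its underside; y left seen from the toe, z up
- round_stop: round dark-wood stop, 20 mm across, square to the jig's slope, so leaning 32 degrees from vertical towards the toe (-x of the jig). Origin: centre of its top face; z points out along its length, away from the slope. Starts 16 to 24 mm proud; a side spring grips it (about 7 N): it stays where it is knocked to, and stops when flush
- round_stop_seat (a point): centre of the round stop's hole in the slope's surface: the stop's top is here when it is flush. On the jig's frame at x = 0, y = 30, z = 73 mm
- square_stop: square dark-wood stop, 18 x 18 mm, beside the round one, 95 mm to its right (-y of the jig), the same lean and axes, origin at the centre of its top; starts 18 to 24 mm proud and must stay up
- square_stop_seat (a point): centre of the square stop's hole in the slope's surface
- tape_roll: bystander: roll of tape lying on the chest, 90 mm across, 24 high. Origin: centre of underside
- glue_bottle: bystander: white glue bottle on the chest, 52 mm across, 130 high. Origin: centre of underside
- spray_can: bystander: can behind the jig, 52 mm across, 150 high. Origin: centre of underside
- block_model: bystander: small model of glued wooden blocks behind the jig, 90 x 90 mm, 105 high. Origin: centre of underside
- offcut_long: bystander: wooden offcut 90 x 35 x 20 mm to the right of the jig. Origin: centre of underside
- offcut_short: bystander: wooden offcut 50 x 40 x 30 mm to the left of the jig. Origin: centre of underside
- pencil_cup: bystander: steel cup of pencils behind the jig, 72 mm across, 150 high with the pencils. Origin: centre of underside

How it is judged:
By the outcome, as a careful person would: the job done as asked, in the order asked, and still so for the second after the job is handed in, with the robot touching nothing.
It also fails if it takes over 48 s, if anything falls off the work surface, if the arm or the gripper's body presses on something with over 40 N, if the wrist force passes 120 N, or if a joint passes its speed limit or range.

## Working session

There is one attempt and no reset: what is moved stays moved. The work goes in short steps, Python scripts to look and compute and a shell command to move; the robot and the scene stay as the last step left them, time stands still between calls to the robot, and variables do not carry over. Pictures are saved under pics/ and viewed, at most 10 in all, crops included, and the job is handed in when it is done.

```bash
ls; mkdir -p pics
cat > h.py <<'E'
import numpy as np,cv2
from station import get_state,cams,arm,nets
def save(cam,fn):
    f=cams.grab_frame(cam); cv2.imwrite('pics/'+fn,f['img'][:,:,::-1]); return f
def ray(f,uv):
    p=cv2.undistortPoints(np.array([[uv]],float),np.array(f['mtx']),np.array(f['D']))[0,0]
    R=np.array(f['R']);t=np.array(f['t']);return -R.T@t,R.T@np.array([p[0],p[1],1])
def onz(f,uv,z):
    c,d=ray(f,uv);return c+d*(z-c[2])/d[2]
def proj(f,X):
    return cv2.projectPoints(np.array(X,float).reshape(-1,3),cv2.Rodrigues(np.array(f['R']))[0],np.array(f['t'],float),np.array(f['mtx']),np.array(f['D']))[0][:,0]
def pp(cams_,labels):
    for c in cams_:
        for l in labels:
            r=nets.pinpoint(c,l); print(c,l,[(np.round(np.array(x['centre'])*1000,1).tolist(),round(x['confidence'],2)) for x in r[:2]])
E
python3 - <<'E'
from h import *
save('scene','s0.png');save('top','t0.png')
pp(['scene','top'],['chest','carcass_drawer0_handle','jig','round_stop','round_stop_seat','square_stop','square_stop_seat','offcut_long','offcut_short'])
s=get_state();print(s)
E
```

```text
pics
scene chest [([534.6, -203.7, -3.4], 0.69)]
scene carcass_drawer0_handle [([573.3, -192.5, 58.2], 0.64)]
scene jig [([509.1, 234.2, 2.4], 0.85)]
scene round_stop [([679.5, 183.9, -6.3], 0.57), ([496.1, 257.1, 89.6], 0.44)]
scene round_stop_seat [([507.0, 266.1, 70.3], 0.87)]
scene square_stop [([506.2, 169.7, 90.8], 0.66)]
scene square_stop_seat [([520.0, 169.3, 75.3], 0.98), ([551.7, 422.3, -1.2], 0.64)]
scene offcut_long [([527.0, 64.4, 1.3], 0.69), ([505.8, 266.5, 72.3], 0.35)]
scene offcut_short [([678.8, 188.5, -4.2], 0.7), ([550.1, 421.7, 0.4], 0.57)]
top chest [([533.3, -205.2, 1.6], 0.74), ([529.6, 65.9, -0.2], 0.6)]
top carcass_drawer0_handle [([567.9, -192.6, 60.5], 0.6), ([546.8, 423.8, -0.3], 0.52)]
top jig [([641.8, 355.5, -1.4], 0.67), ([511.1, 231.9, 2.4], 0.56)]
top round_stop [([493.1, 262.6, 90.4], 0.43)]
top round_stop_seat [([529.3, -206.8, 3.9], 0.6)]
top square_stop [([510.3, 169.0, 89.0], 0.54), ([508.6, 258.9, 70.0], 0.31)]
top square_stop_seat [([518.9, 167.7, 70.9], 0.73)]
top offcut_long [([528.9, 66.3, 1.6], 0.8)]
top offcut_short [([546.1, 422.5, 1.9], 0.65)]
{'t': 1.0, 'q': array([ 1.54609380e+00,  3.58567092e-01,  1.18984387e-02, -2.12061623e-05,
       -1.22409200e+00, -2.88088449e-01]), 'qd': array([-0.00164236, -0.00109029,  0.00056861,  0.00078793,  0.00022606,
        0.00089078]), 'joint_efforts': array([ 4.25025901e-04, -5.82398236e+01,  2.93313020e+01,  7.00262815e+00,
        1.24240349e-02, -3.42928945e-05]), 'eef_pos': array([0.20771865, 0.64221892, 0.22657803]), 'ee_rot': array([-3.14156411e+00,  2.92596709e-05, -3.12798177e-01]), 'force': array([ 0.06616018, -0.87828201, -0.03512111]), 'moment': array([-0.06434418,  0.03323009,  0.07368698]), 'gripper_force': 0.0, 'width': 0.08770344406050111}
```

View pics/s0.png

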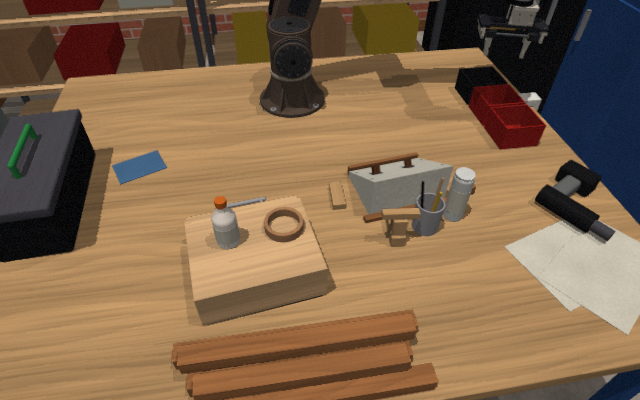

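View pics/t0.png

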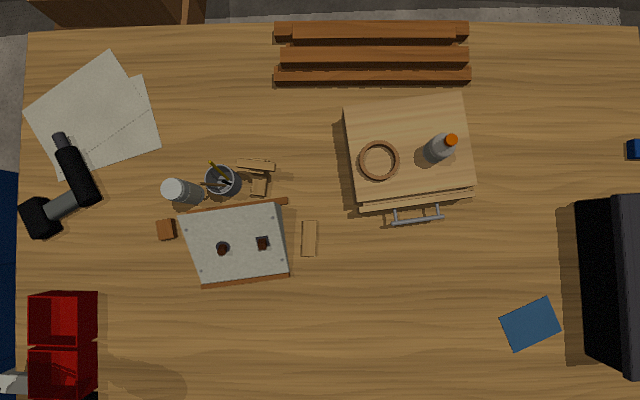

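The scene view shows the chest bottom-left of centre with the bottle (227,228) and tape (284,223) on top, and the jig around (400,180). In the top view the drawer handle is at (417,218) and the stops are at (222,248) and (262,243). I'll crop to get the yaws.

Run:
```python
import cv2,numpy as np
i=cv2.imread('pics/t0.png')
a=cv2.resize(i[90:235,335:485],None,fx=4,fy=4,interpolation=cv2.INTER_CUBIC)[:, :600]
b=cv2.resize(i[150:300,150:330],None,fx=4,fy=4,interpolation=cv2.INTER_CUBIC)
cv2.imwrite('pics/c1.png',a);cv2.imwrite('pics/c2.png',b)
```

```text
(no output)
```

View pics/c1.png

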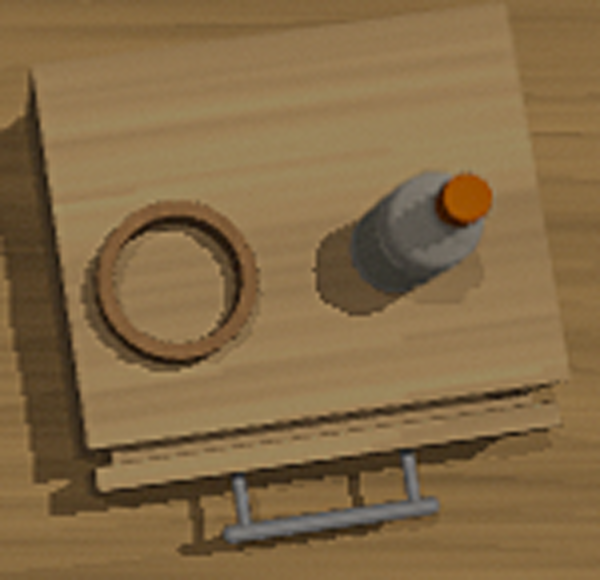

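View pics/c2.png

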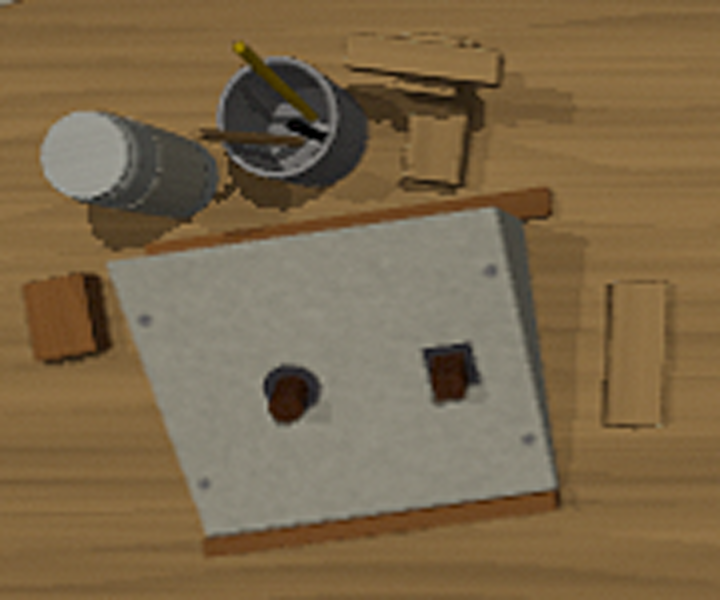

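The crops show the handle bar running from (232,535) to (432,505) and the chest's top corners. They also show the jig's back edge from (110,262) to (498,207), with the can and cup behind its left half, so the jig's and chest's yaws can be worked out.

Run:
```python
from h import *
f=cams.grab_frame('top')
a=lambda u,v:(335+u/4-.4,90+v/4-.4); b=lambda u,v:(150+u/4-.4,150+v/4-.4)
def show(n,ps):
    P=[onz(f,uv,z)*1000 for uv,z in ps]; print(n,[p.round(1).tolist() for p in P]); d=P[0]-P[1]; print('   yaw(y axis) ',np.arctan2(-d[0],d[1]), 'len',np.linalg.norm(d), 'mid',(P[0]+P[1])/2)
show('handle',[(a(232,535),.063),(a(432,505),.063)])
show('front',[(a(88,448),.1),(a(566,380),.1)])
show('back',[(a(32,70),.1),(a(507,5),.1)])
show('jigback',[(b(110,262),.126),(b(498,207),.126)])
show('jigtoe',[(b(205,540),.032),(b(557,492),.032)])
show('holes',[(b(292,385),.073),(b(450,362),.073)])
show('tops',[(b(288,406),.090),(b(450,382),.090)])
show('bottlecap/tape',[(a(467,198),.230),(a(178,282),.124)])
show('can/cup',[(b(86,155),.150),(b(278,120),.110)])
show('block',[(b(425,60),.105),(b(440,150),.06)])
pp(['top','scene'],['glue_bottle','spray_can','pencil_cup','block_model','carcass_drawer0_handle'])
pp(['scene'],['round_stop_seat','square_stop_seat'])
```

```text
handle [[559.0, -141.3, 63.0], [576.1, -261.5, 63.0]]
   yaw(y axis)  0.1412525341705308 len 121.36243400264316 mid [ 567.5903639  -201.38932089   63.        ]
front [[609.0, -52.9, 100.0], [646.7, -329.3, 100.0]]
   yaw(y axis)  0.13582731569480702 len 278.90700737911527 mid [ 627.836018  -191.1120723  100.       ]
back [[829.0, -23.0, 100.0], [867.9, -302.1, 100.0]]
   yaw(y axis)  0.13838674372926857 len 281.857059276679 mid [ 848.48513291 -162.55980315  100.        ]
jigback [[579.5, 349.3, 126.0], [608.9, 131.9, 126.0]]
   yaw(y axis)  0.13441185876255318 len 219.4255153115104 mid [594.17951276 240.58417295 126.        ]
jigtoe [[410.6, 326.4, 32.0], [440.0, 108.7, 32.0]]
   yaw(y axis)  0.13429046511935083 len 219.64437311505313 mid [425.29975513 217.53866916  32.        ]
holes [[508.1, 261.0, 73.0], [521.3, 167.5, 73.0]]
   yaw(y axis)  0.14070571931424689 len 94.45919044713044 mid [514.71637651 214.22607955  73.        ]
tops [[496.9, 258.5, 90.0], [510.5, 164.5, 90.0]]
   yaw(y axis)  0.14357216973368947 len 94.93533004296177 mid [503.73313615 211.4910685   90.        ]
bot
[... 562 characters left out ...]
], 0.73), ([508.9, 262.0, 71.5], 0.18)]
top pencil_cup [([666.0, 266.7, -1.7], 0.73), ([508.1, 259.7, 69.3], 0.45)]
top block_model [([679.8, 181.5, 0.1], 0.92)]
top carcass_drawer0_handle [([567.6, -193.5, 59.9], 0.97), ([676.6, 182.7, 1.2], 0.17)]
scene glue_bottle [([721.5, -229.1, 99.4], 0.92), ([532.8, -205.6, -0.4], 0.72)]
scene spray_can [([638.1, 358.1, -1.7], 0.57), ([678.0, 184.1, -1.9], 0.2)]
scene pencil_cup [([663.6, 273.6, 3.1], 0.69)]
scene block_model [([681.6, 183.8, -6.5], 0.77)]
scene carcass_drawer0_handle [([573.3, -192.5, 58.2], 0.64)]
scene round_stop_seat [([507.0, 266.1, 70.3], 0.87)]
scene square_stop_seat [([520.0, 169.3, 75.3], 0.98), ([551.7, 422.3, -1.2], 0.64)]
```

```bash
python3 -m creep '{"translation":[[18,-42,0],[18,-42,0],[18,-42,0],[18,-42,0],[18,-42,0],[18,-42,0],[18,-42,0],[18,-42,0]],"spin":[-0.14,-0.14,-0.14,-0.14,-0.14,-0.14,-0.14,-0.14],"gripper":[0.3,0.3,0.3,0.3,0.3,0.3,0.3,0.3]}' 60
python3 -m creep '{"translation":[[18,-42,0],[18,-42,0],[18,-42,0],[18,-42,0],[18,-42,0],[18,-42,0],[18,-42,-20],[18,-42,-20]],"spin":[0,0,0,0,0,0,0,0],"gripper":[0.3,0.3,0.3,0.3,0.3,0.3,0.3,0.3]}'
```

```text
t: 2.45
eef_pos: [0.3521, 0.3045, 0.2269]
ee_rot: [-3.141, 0.001, -1.438]
force: [0.7, -0.0, 0.2]
width: 0.0296
gripper_force: 0.0
t: 3.25
eef_pos: [0.4968, -0.0315, 0.187]
ee_rot: [-3.139, 0.0, -1.433]
force: [1.0, 2.0, -0.2]
width: 0.0264
gripper_force: 0.0
```

```bash
python3 -m creep '{"translation":[[18,-42,0],[18,-42,0],[18,-42,0],[18,-42,0],[1,0,-20],[0,0,-20],[0,0,0]],"spin":[0,0,0,0,0,0,0],"gripper":[0.3,0.3,0.3,0.3,0.3,0.3,0.3]}'
python3 - <<'E'
from h import *
save('wrist','w1.png'); pp(['wrist','wrist','scene'],['carcass_drawer0_handle'])
E
```

```text
t: 3.95
eef_pos: [0.5668, -0.198, 0.1437]
ee_rot: [3.137, 0.002, -1.434]
force: [-0.4, 0.3, -0.3]
width: 0.0261
gripper_force: 0.0
wrist carcass_drawer0_handle [([568.3, -196.8, 62.3], 0.9)]
wrist carcass_drawer0_handle [([568.3, -196.8, 62.3], 0.9)]
scene carcass_drawer0_handle [([573.3, -192.5, 58.2], 0.64)]
```

View pics/w1.png

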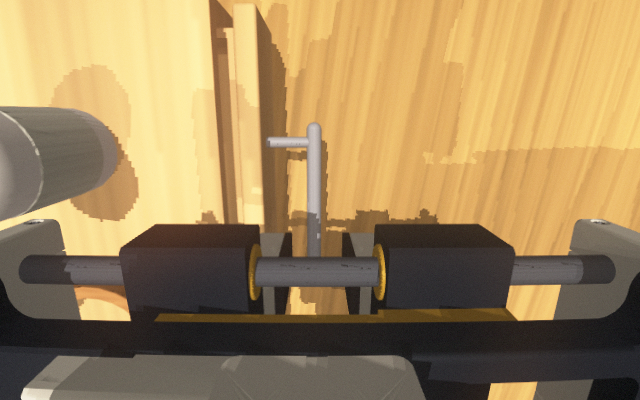

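The wrist view shows the bar at u≈314, centred between the fingers (290 to 345), so I can descend.

```bash
python3 -m creep '{"translation":[[0,0,-31],[0,0,-31],[0,0,-31],[0,0,0],[0,0,0],[0,0,0]],"spin":[0,0,0,0,0,0],"gripper":[0.3,0.3,0.3,0.3,0,0]}' 40
python3 -m creep '{"translation":[[0,0,0],[-10,-1.4,0],[-20,-2.8,0],[-20,-2.8,0],[-20,-2.8,0],[-20,-2.8,0],[-20,-2.8,0],[-20,-2.8,0]],"spin":[0,0,0,0,0,0,0,0],"gripper":[0,0,0,0,0,0,0,0]}'
```

```text
t: 4.75
eef_pos: [0.5704, -0.1978, 0.0559]
ee_rot: [-3.138, -0.001, -1.432]
force: [0.8, 0.1, 0.4]
width: 0.0153
gripper_force: 0.0
t: 5.55
eef_pos: [0.44, -0.2155, 0.0557]
ee_rot: [-3.136, -0.001, -1.432]
force: [0.9, 9.1, 12.5]
width: 0.0096
gripper_force: 40.0
```

```bash
python3 -m creep '{"translation":[[-15,-2,0],[-10,-1.4,0],[-8,-1.1,0],[-5,-0.7,0],[0,0,0],[0,0,0]],"spin":[0,0,0,0,0,0],"gripper":[0,0,0,0,0,0]}'
python3 - <<'E'
from h import *
pp(['top'],['carcass_drawer0_handle','mallet','mallet_head','mallet_end','drawer_floor'])
E
```

```text
t: 6.15
eef_pos: [0.4142, -0.2192, 0.056]
ee_rot: [-3.117, -0.003, -1.431]
force: [33.9, 18.9, -27.1]
width: 0.0097
gripper_force: 40.0
top carcass_drawer0_handle [([567.6, -193.5, 59.9], 0.97), ([676.6, 182.7, 1.2], 0.17)]
top mallet [([678.9, 180.2, 1.7], 0.39)]
top mallet_head []
top mallet_end []
top drawer_floor []
```

Run:
```python
from h import *
f=save('top','t1.png');save('scene','s1.png')
pp(['top','scene'],['carcass_drawer0_handle','mallet','mallet_head','mallet_end','drawer_floor'])
i=cv2.imread('pics/t1.png');cv2.imwrite('pics/c3.png',cv2.resize(i[150:300,340:490],None,fx=4,fy=4,interpolation=cv2.INTER_CUBIC))
```

```text
top carcass_drawer0_handle [([412.6, -213.2, 61.4], 0.87)]
top mallet [([538.5, -265.1, 21.5], 0.84)]
top mallet_head [([540.9, -266.7, 50.1], 0.65)]
top mallet_end [([525.5, -115.3, 48.4], 0.74), ([529.9, -207.1, 1.8], 0.3)]
top drawer_floor [([562.9, -197.7, 27.6], 0.88), ([530.4, -116.5, 53.3], 0.45)]
scene carcass_drawer0_handle [([416.0, -217.0, 63.2], 0.57)]
scene mallet [([542.8, -267.9, 22.1], 0.73)]
scene mallet_head [([534.9, -271.5, 51.1], 0.72), ([679.1, 185.5, -2.8], 0.63)]
scene mallet_end [([532.2, -112.7, 52.1], 0.77)]
scene drawer_floor [([567.1, -193.1, 20.3], 0.82), ([706.1, -97.9, 98.0], 0.68)]
```

View pics/c3.png

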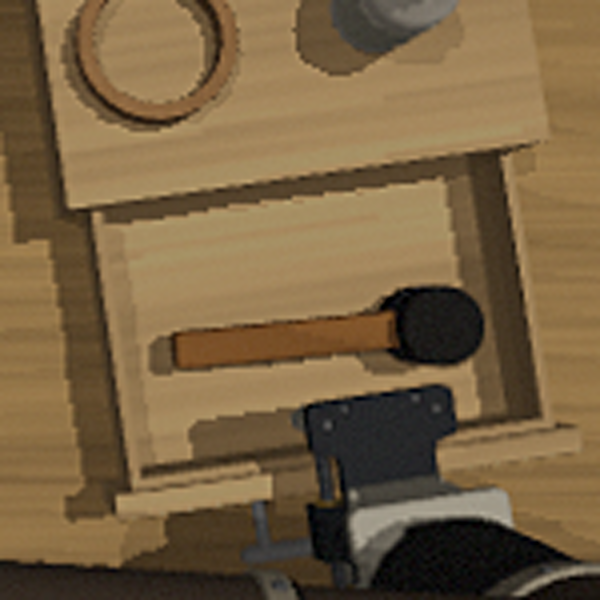

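The crop shows the drawer open, with the mallet head at (440,325) and its handle running left to (175,350), roughly along the chest's y. I'll pull a little more to confirm the drawer is at its stop.

```bash
python3 -m creep '{"translation":[[-6,-0.8,0],[0,0,0]],"spin":[0,0],"gripper":[0,0]}'; python3 -c "
from station import get_state;print(get_state()['force'])"
```

```text
t: 7.2
eef_pos: [0.4142, -0.2201, 0.0569]
ee_rot: [-3.106, -0.005, -1.43]
force: [50.2, 20.1, -43.9]
width: 0.0095
gripper_force: 40.0
[ 50.23735552  20.05018104 -43.89078227]
```

Force rises with no motion, so the drawer is at its stop. Next I relax, release, go up and move above the mallet handle.

```bash
python3 -m creep '{"translation":[[18,2,2],[0,0,0],[0,0,0],[0,0,40],[0,0,40],[20,0,30],[45,5,0],[45,5,0]],"spin":[0,0,0,0,0,0,-0.03,-0.03],"gripper":[0,0.3,0.3,0.3,0.5,0.6,0.6,0.6]}'
python3 -m creep '{"translation":[[10,2,-5],[0,0,0]],"spin":[0,0],"gripper":[0.6,0.6]}'
python3 - <<'E'
from h import *
f=save('wrist','w2.png');save('top','t2.png');save('scene','s2.png')
pp(['wrist','top','scene'],['mallet','mallet_head','mallet_end'])
pp(['top'],['carcass_drawer0_handle'])
ft=f; T=cams.grab_frame('top')
for uv,z in [((440,325),.08),((175,350),.062),((397,330),.062)]: print(onz(T,(340+uv[0]/4-.4,150+uv[1]/4-.4),z)*1000)
E
```

```text
t: 8.0
eef_pos: [0.5235, -0.2104, 0.1682]
ee_rot: [-3.137, -0.001, -1.495]
force: [0.9, -1.0, 0.3]
width: 0.0506
gripper_force: 0.0
t: 8.2
eef_pos: [0.5326, -0.2078, 0.1596]
ee_rot: [3.14, 0.0, -1.493]
force: [-0.9, -0.1, -1.0]
width: 0.0521
gripper_force: 0.0
wrist mallet [([542.9, -272.8, 22.4], 0.63)]
wrist mallet_head [([545.3, -270.3, 54.3], 0.85)]
wrist mallet_end [([525.7, -115.3, 49.8], 0.66)]
top mallet []
top mallet_head []
top mallet_end []
scene mallet [([543.4, -270.1, 24.3], 0.55)]
scene mallet_head [([542.2, -270.1, 51.4], 0.82)]
scene mallet_end [([534.7, -113.7, 52.8], 0.62)]
top carcass_drawer0_handle [([508.5, 259.8, 66.9], 0.54), ([512.1, 229.3, 2.7], 0.34)]
[ 540.54526392 -271.78540851   80.        ]
[ 526.54741666 -119.01013695   62.        ]
[ 537.46218965 -251.95799196   62.        ]
```

View pics/w2.png

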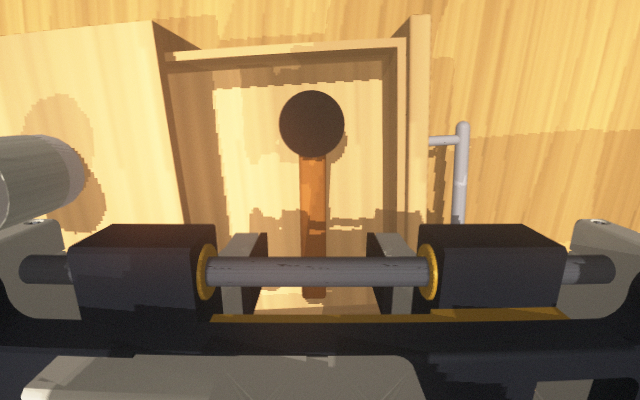

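The wrist view shows the mallet head at (312,124), its handle vertical at u≈313 and centred between the fingers (265 to 370). Time to descend and grip.

```bash
python3 -m creep '{"translation":[[0,0,-30],[0,0,-30],[0,0,-30],[0,0,-28],[0,0,0],[0,0,0],[0,0,0]],"spin":[0.02,0,0,0,0,0,0],"gripper":[0.6,0.6,0.6,0.6,0.6,0,0]}' 60
python3 -m creep '{"translation":[[0,0,0],[0,0,0],[0,0,0]],"spin":[0,0,0],"gripper":[0,0,0]}'
```

```text
t: 9.6
eef_pos: [0.534, -0.2082, 0.0442]
ee_rot: [-3.139, -0.001, -1.472]
force: [0.4, -0.5, 0.6]
width: 0.0418
gripper_force: 0.0
t: 9.9
eef_pos: [0.5334, -0.208, 0.0435]
ee_rot: [-3.14, -0.0, -1.473]
force: [0.7, 1.3, 3.4]
width: 0.0215
gripper_force: 59.6
```

```bash
python3 -m creep '{"translation":[[0,0,20],[0,0,40],[0,0,45],[0,0,45],[2,30,40],[2,45,10],[2,45,0],[2,45,0]],"spin":[0,0,0,0,0,-0.14,-0.14,-0.14],"gripper":[0,0,0,0,0,0,0,0]}'
python3 -m creep '{"translation":[[2,45,0],[2,45,0],[2,45,0],[2,45,0],[2,45,0],[0,35,0],[0,0,0],[0,0,0]],"spin":[-0.14,-0.14,-0.14,-0.14,-0.14,-0.14,-0.14,-0.14],"gripper":[0,0,0,0,0,0,0,0]}'
python3 - <<'E'
from h import *
f=save('wrist','w3.png');save('top','t3.png');save('scene','s3.png')
pp(['wrist','top','scene'],['mallet','mallet_head','mallet_end'])
E
```

```text
t: 10.7
eef_pos: [0.54, -0.0447, 0.2426]
ee_rot: [-3.141, 0.001, -1.889]
force: [0.1, -1.1, -4.0]
width: 0.0215
gripper_force: 59.6
t: 11.5
eef_pos: [0.5498, 0.2143, 0.2413]
ee_rot: [-3.141, -0.002, -3.004]
force: [-0.2, 0.3, -2.4]
width: 0.0216
gripper_force: 59.6
wrist mallet [([491.1, 204.0, 223.7], 0.62)]
wrist mallet_head [([488.9, 203.2, 251.2], 0.73)]
wrist mallet_end []
top mallet [([484.8, 209.3, 219.6], 0.71), ([567.7, -198.1, 23.3], 0.53)]
top mallet_head [([484.9, 208.0, 245.3], 0.88), ([564.3, -197.3, 27.3], 0.56)]
top mallet_end [([640.0, 228.2, 248.3], 0.9)]
scene mallet [([490.1, 203.2, 220.8], 0.69)]
scene mallet_head [([485.2, 203.1, 250.5], 0.7), ([703.0, -99.9, 99.9], 0.33)]
scene mallet_end [([646.6, 231.6, 252.1], 0.55), ([417.2, -217.8, 62.1], 0.35)]
```

```bash
python3 -m creep '{"translation":[[0,0,0],[0,0,0]],"spin":[0,0],"gripper":[0,0]}' 15
cat > m.py <<'E'
from h import *
for c in ['top','scene']:
    cams.grab_frame(c); pp([c],['mallet','mallet_head','mallet_end'])
E
python3 m.py
```

```text
t: 12.3
eef_pos: [0.5507, 0.2131, 0.2423]
ee_rot: [3.142, -0.0, -3.001]
force: [-1.2, -0.2, -4.1]
width: 0.0217
gripper_force: 15.0
top mallet [([510.1, 211.2, 192.6], 0.57)]
top mallet_head [([499.3, 209.2, 212.1], 0.66)]
top mallet_end [([631.2, 224.2, 297.1], 0.77)]
scene mallet [([537.1, 214.9, 180.0], 0.85)]
scene mallet_head [([516.6, 208.7, 197.5], 0.8), ([513.7, 234.4, 1.3], 0.73)]
scene mallet_end [([611.9, 223.8, 323.8], 0.8)]
```

```bash
python3 -m creep '{"translation":[[0,0,0],[0,0,0]],"spin":[0,0],"gripper":[0,0]}' 60
python3 m.py
```

```text
t: 12.9
eef_pos: [0.5507, 0.2131, 0.2423]
ee_rot: [-3.142, -0.0, -3.001]
force: [-0.6, 0.2, -3.8]
width: 0.0215
gripper_force: 60.0
top mallet [([535.7, 214.4, 181.2], 0.57)]
top mallet_head [([511.4, 208.3, 195.0], 0.56)]
top mallet_end [([608.5, 220.4, 319.0], 0.87)]
scene mallet [([539.3, 213.0, 183.4], 0.55), ([680.9, 185.9, -3.6], 0.25)]
scene mallet_head [([514.2, 208.6, 197.5], 0.78)]
scene mallet_end [([613.0, 224.9, 322.4], 0.9)]
```

```bash
python3 -m creep '{"translation":[[0,5,-30],[0,0,-30],[0,0,-15],[0,0,0]],"spin":[0,0,0,0],"gripper":[0,0,0,0]}' 60
python3 -m creep '{"translation":[[0,0,0],[0,0,-10],[0,0,-10],[0,0,-10],[0,0,-8],[0,0,-8],[0,0,0],[0,0,0]],"spin":[0,0,0,0,0,0,0,0],"gripper":[0,0,0,0,0,0,0,0]}' 15
python3 m.py
```

```text
t: 13.7
eef_pos: [0.5493, 0.2172, 0.1647]
ee_rot: [-3.14, -0.004, -3.001]
force: [-0.5, -0.7, -3.5]
width: 0.0216
gripper_force: 60.0
t: 14.5
eef_pos: [0.5503, 0.2179, 0.1205]
ee_rot: [-3.141, -0.001, -3.001]
force: [-0.7, -0.1, -3.5]
width: 0.0221
gripper_force: 15.0
top mallet [([507.9, 217.7, 72.4], 0.64)]
top mallet_head [([495.5, 211.2, 94.0], 0.86)]
top mallet_end [([629.7, 228.9, 171.0], 0.62)]
scene mallet [([508.8, 211.0, 75.1], 0.68), ([678.9, 186.1, -3.3], 0.42)]
scene mallet_head [([495.7, 212.0, 98.2], 0.89), ([518.7, 169.9, 74.8], 0.54)]
scene mallet_end [([637.7, 231.1, 172.9], 0.57)]
```

```bash
python3 -m creep '{"translation":[[0,0,-3],[0,0,0]],"spin":[0,0],"gripper":[0,0]}' 12
python3 -m creep '{"translation":[[0,0,-3],[0,0,0]],"spin":[0,0],"gripper":[0,0]}' 12
python3 -m creep '{"translation":[[0,0,0],[0,0,0],[0,0,0]],"spin":[0,0,0],"gripper":[0,0,0]}' 60
python3 - <<'E'
from h import *
save('wrist','w4.png');import m
i=cv2.imread('pics/s3.png')
s=cv2.imread('pics/w4.png')
save('scene','s4.png');s=cv2.imread('pics/s4.png');cv2.imwrite('pics/c4.png',cv2.resize(s[90:250,310:500],None,fx=4,fy=4,interpolation=cv2.INTER_CUBIC)[:600])
E
```

```text
t: 15.1
eef_pos: [0.5512, 0.2183, 0.119]
ee_rot: [3.141, 0.001, -3.0]
force: [0.2, -0.6, 2.5]
width: 0.0223
gripper_force: 12.0
t: 15.3
eef_pos: [0.5511, 0.2184, 0.1158]
ee_rot: [3.141, 0.001, -3.0]
force: [-1.2, 0.9, 4.1]
width: 0.0218
gripper_force: 12.0
t: 15.6
eef_pos: [0.5509, 0.2183, 0.1156]
ee_rot: [3.141, 0.0, -3.001]
force: [-1.3, 0.8, 5.0]
width: 0.0216
gripper_force: 60.0
top mallet [([501.2, 217.2, 72.7], 0.86)]
top mallet_head [([495.1, 210.7, 95.6], 0.71), ([507.2, 264.4, 69.1], 0.24)]
top mallet_end [([636.2, 230.5, 157.0], 0.95)]
scene mallet [([509.6, 211.5, 73.1], 0.83)]
scene mallet_head [([492.8, 211.6, 99.1], 0.79)]
scene mallet_end [([639.8, 233.1, 156.5], 0.62)]
```

View pics/c4.png

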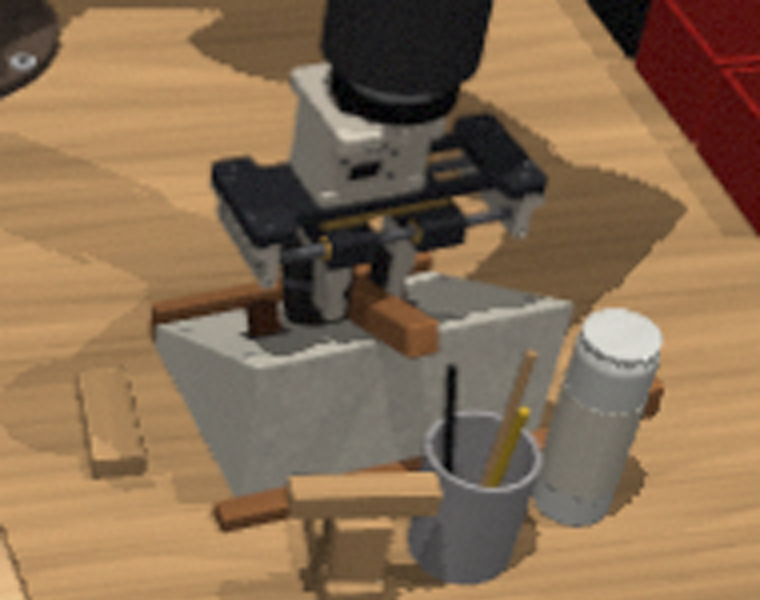

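The scene crop shows the head sitting on the slope at (315,300) between the stops, with its handle too level: about 23° from the nets, against 32°. I'll lift the grip slowly with a loose hold so the head settles flat.

```bash
python3 -m creep '{"translation":[[0,0,0],[0,0,3],[0,0,3],[0,0,2],[0,0,0],[0,0,0],[0,0,0],[0,0,0]],"spin":[0,0,0,0,0,0,0,0],"gripper":[0,0,0,0,0,0,0,0]}' 9
python3 m.py
```

```text
t: 16.9
eef_pos: [0.5506, 0.2179, 0.1232]
ee_rot: [-3.141, -0.0, -3.001]
force: [-1.9, -1.5, -1.0]
width: 0.0219
gripper_force: 9.0
top mallet [([513.1, 215.9, 72.5], 0.97), ([565.6, -198.3, 23.7], 0.33)]
top mallet_head [([497.2, 213.7, 93.3], 0.58)]
top mallet_end [([623.9, 228.7, 176.3], 0.56), ([412.4, -214.0, 62.6], 0.47)]
scene mallet [([512.1, 212.3, 75.7], 0.75), ([415.4, -215.9, 60.7], 0.71)]
scene mallet_head [([497.5, 209.0, 98.0], 0.8), ([511.6, 234.9, 0.9], 0.68)]
scene mallet_end [([633.3, 233.1, 175.3], 0.88), ([525.2, 61.7, -1.4], 0.16)]
```

```bash
python3 -m creep '{"translation":[[0,0,0],[0,0,0],[0,0,0],[-16,-2,25],[-16,-2,26],[-3,23,0],[-3,24,0],[0,0,0]],"spin":[0,0,0,0,0,0,0,0],"gripper":[0,0,0,0,0,0,0,0]}' 60
python3 m.py
```

```text
t: 18.1
eef_pos: [0.5132, 0.264, 0.1747]
ee_rot: [3.139, 0.002, -2.999]
force: [-0.3, 0.5, -3.6]
width: 0.0216
gripper_force: 60.0
top mallet [([472.0, 261.7, 123.9], 0.81)]
top mallet_head [([458.9, 258.2, 145.7], 0.96)]
top mallet_end [([592.3, 274.6, 226.2], 0.59)]
scene mallet [([475.0, 256.9, 125.6], 0.91), ([566.5, -194.7, 21.3], 0.25)]
scene mallet_head [([458.7, 252.1, 146.9], 0.62)]
scene mallet_end [([594.3, 274.2, 232.3], 0.64)]
```

```bash
python3 -m creep '{"translation":[[-8,-1,13],[0,0,0],[13,2,-21],[25,3,-40],[0,0,0],[-20,-3,32],[-20,-3,32],[0,0,0]],"spin":[0,0,0,0,0,0,0,0],"gripper":[0,0,0,0,0,0,0,0]}' 60
python3 - <<'E'
from h import *
import m
pp(['scene'],['round_stop','square_stop'])
i=save('scene','s5.png');save('top','t5.png')
a=cv2.imread('pics/s5.png')[120:220,320:480];b=cv2.imread('pics/t5.png')[190:290,150:310]
cv2.imwrite('pics/c5.png',cv2.resize(np.vstack([a,b]),(480,600),interpolation=cv2.INTER_CUBIC))
E
```

```text
t: 19.3
eef_pos: [0.5029, 0.2601, 0.1961]
ee_rot: [3.138, 0.007, -2.999]
force: [0.1, 0.1, -2.1]
width: 0.0216
gripper_force: 60.0
top mallet [([464.7, 259.0, 148.6], 0.62)]
top mallet_head [([446.5, 255.7, 171.7], 0.78), ([511.2, 170.0, 90.2], 0.35)]
top mallet_end [([580.8, 267.7, 251.8], 0.96), ([568.7, -193.2, 24.4], 0.4)]
scene mallet [([464.0, 253.1, 143.4], 0.92)]
scene mallet_head [([443.2, 248.4, 164.8], 0.77)]
scene mallet_end []
scene round_stop [([445.5, 250.1, 165.8], 0.65)]
scene square_stop [([504.8, 170.2, 91.2], 0.66)]
```

View pics/c5.png

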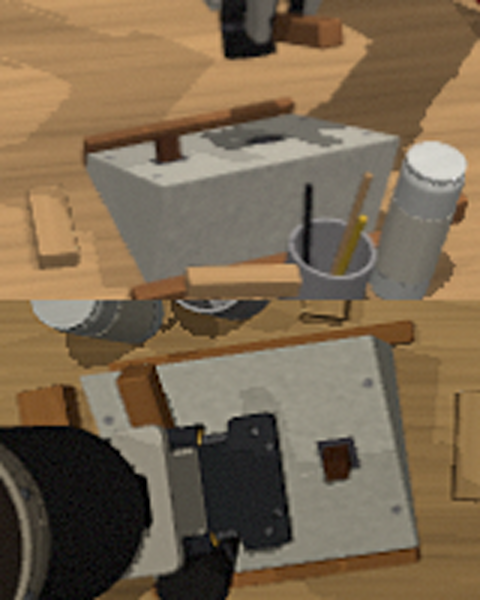

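The scene half of the crop shows the round stop at (265,138) as a dark ellipse, almost flush. The square stop is still standing at (168,148). I'll give a second brisk blow slightly deeper to finish.

```bash
python3 -m creep '{"translation":[[16,2,-32],[26,4,-42],[3,0,-5],[-20,-3,32],[-20,-3,32],[-10,-40,10],[0,-40,0],[0,0,0]],"spin":[0,0,0,0,0,0,0,0],"gripper":[0,0,0,0,0,0,0,0]}' 60
python3 - <<'E'
from h import *
import m
save('wrist','w6.png');pp(['wrist'],['round_stop','square_stop'])
i=save('scene','s6.png');pp(['scene'],['round_stop','square_stop']);save('top','t6.png');pp(['top'],['round_stop','square_stop'])
a=cv2.imread('pics/s6.png')[130:190,330:470];b=cv2.imread('pics/t6.png')[210:285,165:305]
c=np.vstack([a,b]);cv2.imwrite('pics/c6.png',cv2.resize(c,None,fx=4.4,fy=4.4,interpolation=cv2.INTER_CUBIC))
E
```

```text
t: 20.7
eef_pos: [0.4966, 0.1757, 0.1859]
ee_rot: [-3.141, -0.0, -3.002]
force: [0.1, 0.2, -3.0]
width: 0.0214
gripper_force: 60.0
top mallet [([445.9, 172.0, 149.4], 0.72)]
top mallet_head [([433.2, 167.9, 174.0], 0.78), ([700.4, -99.0, 96.6], 0.23)]
top mallet_end [([581.5, 187.6, 227.6], 0.7), ([526.4, 65.6, 1.2], 0.55)]
scene mallet [([450.6, 173.9, 148.1], 0.84), ([721.0, -228.7, 98.2], 0.18)]
scene mallet_head [([438.1, 171.3, 177.2], 0.88), ([532.1, -204.8, -1.1], 0.52)]
scene mallet_end [([584.6, 191.6, 228.9], 0.81)]
wrist round_stop []
wrist square_stop [([508.6, 168.4, 94.8], 0.45)]
scene round_stop []
scene square_stop [([508.6, 168.2, 87.9], 0.6), ([550.1, 421.0, -0.6], 0.24)]
top round_stop []
top square_stop []
```

View pics/c6.png

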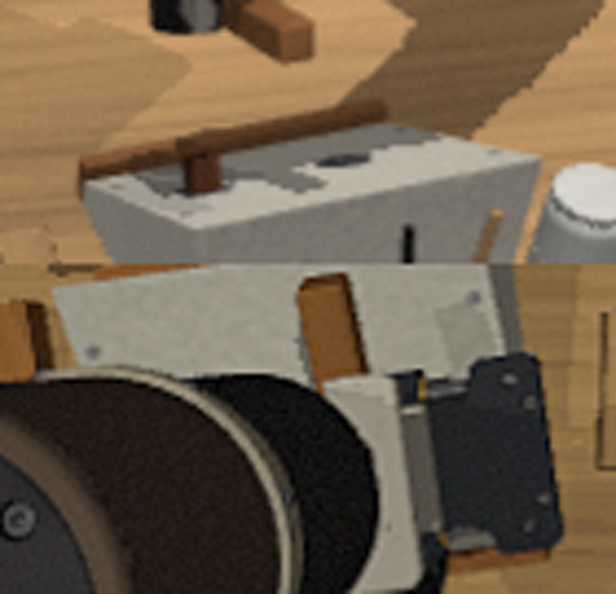

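The crop shows the round stop's disc lying flat in its hole at (345,160), with the square stop standing at (205,175). I've used all ten pictures, so I'll verify flushness numerically from the wrist camera.

```bash
python3 -m creep '{"translation":[[30,5,10],[33,5,10],[0,0,0]],"spin":[0,0,0],"gripper":[0,0,0]}' 60
python3 - <<'E'
from h import *
f=save('wrist','w7.png');pp(['wrist'],['round_stop','square_stop','round_stop_seat','square_stop_seat'])
n=np.array([-.525,-.072,.848])*1e-3
S=np.array([507,262,73])*1e-3;Q=S+np.array([13,-94,0])*1e-3
print(proj(f,[S,S+20*n,S+[.01,0,0],Q,Q+20*n]).round(1))
u,v=proj(f,[S])[0].astype(int)
im=f['img'].astype(int)
P=im[max(v-40,0):v+40:3,max(u-45,0):u+45:3]
print(u,v)
for r in P: print(' '.join('%3d'%x for x in (r.sum(1)//3)))
print('R-B');
for r in P: print(' '.join('%3d'%x for x in (r[:,0]-r[:,2])))
E
```

```text
t: 21.85
eef_pos: [0.5647, 0.1901, 0.2063]
ee_rot: [3.141, 0.003, -3.001]
force: [-0.7, -0.6, -5.2]
width: 0.0216
gripper_force: 60.0
wrist round_stop []
wrist square_stop []
wrist round_stop_seat [([509.1, 264.0, 73.7], 0.57)]
wrist square_stop_seat []
[[404.6 140.8]
 [410.8 129.6]
 [402.3 151.7]
 [299.8 140.2]
 [298.6 129. ]]
404 140
 67  61  67  66 104 193 192 185 191 193 193 224 247 246 247 248 231 203 195 190 193 191 196 202 200 193 191 195 202 197
 67  69  69  69  84 196 195 192 198 197 212 247 247 247 201 197 194 196 192 186 190 194 196 193 200 193 190 189 195 197
 59  63  68  68  76 194 187 191 197 195 242 247 215 199 198 194 196 196 196 193 190 194 194 190 199 201 193 195 196 193
 66  64  70  69  69 196 189 188 198 227 249 195 189 192 198 199 197 199 196 199 196 192 197 198 202 196 194 196 194 189
 65  63  63  69  71 192 196 193 192 190 193 203 201 198 194 200 197 196 191 195 193 189 200 194 192 193 190 189 196 194
 63  66  65  66  72 188 197 195 191 193 190 189 188 197 198 202 201 197 196 187 185 192 194 193 190 195 193 192 193 192
 63  66  67  67  73 191 189 193 189 187 19
[... 5021 characters left out ...]
  23  24  23  22  21  24  22  22  24  23  23  24  26  19  21  23  21  23  25  22  25  26  23  22  23
 24  25  25  25  22  24  24  21  23  23  24  24  23  23  26  25  22  22  23  23  22  24  23  22  22  25  21  23  22  25
 22  22  24  24  24  24  27  23  26  22  25  22  23  22  25  24  23  25  25  24  23  26  23  23  23  22  23  25  22  22
 21  22  23  22  24  23  25  25  24  26  25  24  23  23  23  22  25  22  22  23  25  23  24  22  22  23  24  22  24  23
 25  22  23  22  23  23  22  23  24  23  22  25  24  23  20  24  24  24  21  22  23  23  23  23  24  24  23  27  21  20
 22  25  24  24  24  21  24  23  20  23  23  24  24  23  24  21  21  22  24  24  27  24  20  26  23  24  24  23  26  22
```

The hole shows only uniform dark grey, centred on the projected seat, with no brown top or side wall. So the round stop is down. Returning the mallet now.

```bash
python3 -m creep '{"translation":[[-3,-20,10],[-3,-45,10],[-3,-45,0],[-3,-45,0],[-3,-45,0],[-3,-45,0],[-3,-45,0],[-3,-45,0]],"spin":[0,0.14,0.14,0.14,0.14,0.14,0.14,0.14],"gripper":[0,0,0,0,0,0,0,0]}' 60
python3 -m creep '{"translation":[[-3,-40,0],[-3,-20,0],[0,0,-20],[0,0,-30],[0,0,-30],[0,0,-25],[0,0,0],[0,0,0]],"spin":[0.14,0.14,0.14,0.13,0,0,0,0],"gripper":[0,0,0,0,0,0,0,0]}'
python3 - <<'E'
from h import *
for c in ['wrist','scene']:
    cams.grab_frame(c); pp([c],['mallet','mallet_head','mallet_end','drawer_floor'])
E
```

```text
t: 22.9
eef_pos: [0.5357, -0.1452, 0.226]
ee_rot: [-3.141, 0.001, -2.022]
force: [0.8, 0.9, -2.8]
width: 0.0217
gripper_force: 60.0
t: 23.7
eef_pos: [0.5307, -0.2036, 0.1211]
ee_rot: [3.141, -0.0, -1.478]
force: [0.8, -0.2, -2.1]
width: 0.0213
gripper_force: 60.0
wrist mallet [([540.5, -255.0, 85.1], 0.68), ([415.2, -219.6, 65.2], 0.61)]
wrist mallet_head [([540.6, -266.6, 113.2], 0.66)]
wrist mallet_end []
wrist drawer_floor [([537.6, -254.9, 84.3], 0.74), ([568.7, -200.1, 18.8], 0.59)]
scene mallet [([536.8, -252.6, 83.1], 0.8)]
scene mallet_head [([536.4, -261.9, 110.7], 0.92)]
scene mallet_end [([527.3, -118.8, 164.9], 0.71)]
scene drawer_floor [([567.2, -190.8, 21.7], 0.78), ([508.0, 170.1, 88.3], 0.64)]
```

```bash
python3 -m creep '{"translation":[[3,0,-16],[0,0,-16],[0,0,-14],[0,0,0]],"spin":[0,0,0,0],"gripper":[0,0,0,0]}' 60
python3 -m creep '{"translation":[[0,0,0],[0,0,0],[0,0,-7],[0,0,-7],[0,0,-7],[0,0,-5],[0,0,0],[0,0,0]],"spin":[0,0,0,0,0,0,0,0],"gripper":[0,0,0,0,0,0,0,0]}' 9
python3 - <<'E'
from h import *
for c in ['wrist','scene']:
    cams.grab_frame(c); pp([c],['mallet','mallet_head','mallet_end'])
E
```

```text
t: 24.6
eef_pos: [0.5325, -0.2032, 0.0724]
ee_rot: [3.138, 0.001, -1.479]
force: [-0.6, -0.1, -3.5]
width: 0.0219
gripper_force: 60.0
t: 25.4
eef_pos: [0.5336, -0.2035, 0.0477]
ee_rot: [3.14, 0.0, -1.479]
force: [0.1, 0.2, -2.6]
width: 0.0222
gripper_force: 9.0
wrist mallet [([542.4, -265.9, 27.7], 0.62)]
wrist mallet_head [([542.8, -271.6, 56.1], 0.96)]
wrist mallet_end []
scene mallet [([639.1, 356.9, -2.5], 0.7)]
scene mallet_head [([537.9, -267.5, 51.6], 0.74), ([529.3, -113.4, 70.4], 0.18)]
scene mallet_end [([526.7, -111.0, 70.2], 0.89)]
```

```bash
python3 -m creep '{"translation":[[0,0,-2],[0,0,-2],[0,0,0],[0,0,0],[0,0,0],[0,0,0]],"spin":[0,0,0,0,0,0],"gripper":[0,0,0,0.5,0.6,0.6]}' 9
python3 -m creep '{"translation":[[0,0,25],[0,0,35],[0,0,40],[0,0,40],[-10,40,30],[-10,45,0],[-10,45,0],[0,0,0]],"spin":[0,0,0,0,0,0,0,0],"gripper":[0.6,0.6,0.6,0.6,0.6,0.6,0.6,0.6]}'
python3 - <<'E'
from h import *
for c in ['top','scene']:
    cams.grab_frame(c); pp([c],['mallet','mallet_head','mallet_end','drawer_floor','carcass_drawer0_handle','round_stop','square_stop','tape_roll','glue_bottle','spray_can','pencil_cup','block_model','offcut_long','offcut_short'])
E
```

```text
t: 26.4
eef_pos: [0.5342, -0.2035, 0.0444]
ee_rot: [-3.141, -0.0, -1.478]
force: [-0.6, 0.5, 0.9]
width: 0.0404
gripper_force: 0.0
t: 27.2
eef_pos: [0.5035, -0.0704, 0.2146]
ee_rot: [-3.14, 0.001, -1.475]
force: [0.0, 0.2, 0.0]
width: 0.0529
gripper_force: 0.0
top mallet [([536.8, -260.7, 24.3], 0.52)]
top mallet_head [([539.6, -259.4, 50.4], 0.55)]
top mallet_end []
top drawer_floor [([562.8, -197.3, 24.2], 0.85), ([542.0, -262.1, 50.3], 0.17)]
top carcass_drawer0_handle []
top round_stop []
top square_stop [([510.3, 165.4, 90.8], 0.57)]
top tape_roll [([698.3, -100.6, 100.2], 0.61), ([507.4, 265.4, 69.6], 0.52)]
top glue_bottle [([724.6, -230.3, 103.7], 0.67), ([697.7, -100.8, 102.1], 0.38)]
top spray_can [([637.4, 357.6, -0.6], 0.74)]
top pencil_cup [([665.1, 266.7, 1.5], 0.66)]
top block_model [([677.5, 180.8, 1.1], 0.85)]
top offcut_long [([527.9, 65.4, 1.3], 0.68)]
top offcut_short [([544.5, 417.9, 0.9], 0.91)]
scene mallet [([541.1, -266.1, 25.4], 0.83)]
scene mallet_head [([540.0, -264.4, 48.8], 0.77)]
scene mallet_end [([529.5, -109.5, 54.3], 0.91), ([510.1, 235.1, -0.7], 0.25)]
scene drawer_floor [([566.9, -194.0, 18.8], 0.69)]
scene carcass_drawer0_handle [([419.4, -217.5, 62.4], 0.76), ([534.8, -200.5, -1.9], 0.44)]
scene round_stop [([679.2, 187.0, -4.3], 0.57)]
scene square_stop [([507.0, 169.6, 89.4], 0.52), ([538.7, -264.8, 23.4], 0.2)]
scene tape_roll [([702.6, -98.7, 98.8], 0.6)]
scene glue_bottle [([719.7, -231.5, 99.6], 0.85), ([513.4, 235.0, 1.9], 0.68)]
scene spray_can [([638.8, 353.9, -1.4], 0.94), ([533.0, -203.8, -0.0], 0.75)]
scene pencil_cup [([666.4, 272.3, 1.9], 0.68)]
scene block_model [([677.3, 188.9, -1.7], 0.93), ([717.8, -227.1, 101.0], 0.74)]
scene offcut_long [([524.7, 63.7, -0.4], 0.61)]
scene offcut_short [([638.8, 357.0, -1.8], 0.72), ([549.4, 422.0, 1.1], 0.5)]
```

```bash
python3 -c "
from station import arm;print(arm.job_done())"
```

```text
the job is handed in; nothing more can be done
None
```

I handed the job in at about 28 s: the drawer is open at its stop, two mallet blows put the round stop down flush (the wrist camera showed only the empty-looking hole, no stop above it), the square stop is still up, the mallet is back in the drawer, and the other things' measured positions match the start within camera error.

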